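# Zero the heat probe, then take a no-touch reading over the crumb tray

### The arm

A 6-joint arm with a two-finger parallel gripper is mounted at the origin on the work surface. World frame = base frame: x ahead of the robot, y to its left, z up, the work surface at z = 0. Lengths are in m, angles in degrees, forces in N, time in s.
With the tool pointing down it reaches from about 0.4 to 0.825 m from the base axis. Payload 7 kg.
Tool frame: the origin (TCP) lies on the centre line of the jaws, within the pads' length; the fingertips stand 19 mm ahead of it and the grasp point (between the pads) is the TCP (r.tip_extent is the distance from the TCP to the fingertips, in m); z points along the fingers, y is the line along which they close (so a half turn about z gives the same grasp; the last joint's range is limited). The gripper opens to 88 mm and grips with 3 to 60 N. Pads are 19 mm wide; open, the fingers measure 130 mm over their backs; the gripper's body (78 mm by 193 mm) begins 47 mm behind the grasp point.
Start: joints at [-47.378, 20.546, 0.682, 0, -70.136, -16.507], TCP at [0.297, -0.606, 0.246] pointing down, gripper open.
Joint ranges: [-176.03, 176.03], [-82.01, 121.73], [-58.28, 71.71], [-173.87, 95.51], [-174.79, -0.11], [-173.66, 173.66]. Speed limits (degrees/s): [136.94, 136.94, 172.46, 180, 180, 180].

### API

Orientations are given as [roll, pitch, yaw] about the fixed x, y, z axes, in that order (R = Rz(yaw) Ry(pitch) Rx(roll)).
In Python, from plant import r gives the robot as it stands. The module is installed in compiled form; this text tells all that it offers.
- The arm moves only by the tool jog_arm, never from a script. Its argument "deltas" is a list that holds one entry, the list of rows, each a list of 5 numbers: the opening, from -1 (shut) to 1 (fully open), then the shift along the world's x, y, z in cm, then the turn about the world's z in rad. In form: [[[claw, dx, dy, dz, turn], ...]]. A call has 1 to 8 rows; each row shifts and turns the commanded pose from where the row before left it; what a row does not reach is not made up. A row lasts 1/8 s, in which the tool goes at most 62.5 mm and 10.7 degrees, less where a joint would pass 70% of its speed; a pose out of reach is approached as far as the arm can. A call with a gripper value outside its range is refused whole. The fingers move at their own pace and stop on an object; "force" is the grip in N (left out, the last holds). Time passes only in rows, so rows that do not move let the fingers close. It gives the time, the measured TCP pose, the force, the opening and the grip force at its end, in the units of the state.
- r.get_state(): the state, without advancing time (a new reading comes with each control period).
- r.capture(name): name is "scene" or "top" or "wrist"; returns the picture (480x640x3 uint8, blue, green, red); there is no depth.
- r.camera_info(name): a dict with "fx", "fy", "cx", "cy" (pixels), "k1" (the pictures are not rectified: a ray, as slopes to the right and down, at radius r is drawn at 1 + k1 r^2 times it, then the intrinsics apply), "view" (4x4, takes a point from world to camera coordinates). Camera axes: x right, y up, looking along -z (the intrinsics and any distortion apply to the point x, -y, -z); pixel columns grow to the right and rows downward; lengths in m; the calibration is good to about 2 mm. A picture is of the moment at which its call begins: read the wrist's pose just before it. camera_info takes no time and is no camera call; for the wrist camera it gives the pose at the moment of the call.
- r.close_job(): hands the job in; it is judged then, once.
The state is a dict: "time_s": time; "joints": joint angles; "qd": joint speeds; "joint_torque": joint torques, N m; "tcp_pos": TCP position; "eef_rot": TCP orientation; "contact_force": force on the tool from outside, world axes, zero at the start; "moment": the same for the moment, N m; "gripper_width": finger opening in m; "gripper_force": force on a finger pad.
Only numpy, scipy, OpenCV 4.12 (cv2) and the standard library are available. Lean on these libraries where they do the work, as an engineer would, in place of code of your own. Each camera call takes 0.05 s, during which the arm holds its last target. There are 200 camera calls.

### The job

Take the orange heat probe out of its stand and, with its steel stylus, press the red recessed zero button of the white reader fully down. Then carry the probe over the things on the slab to the half-open crumb tray of the pizza oven and hold it there upright, its tip about 1 cm above the red dot in the middle of the white stripe and its black sensor bar parallel to the stripe, without the probe ever touching the tray or oven, and without shifting the tray or disturbing the mug, jar, tin, scraper, ladle or mill. Finish holding it still there, in the gripper: do not put it down or let it go.

Things in the scene. Friction and masses are not known exactly. Their poses are not given: they have to be found in the camera images.
- probe: Heat probe, 0.1 kg, upright in the stand, stylus down. Origin: the stylus's tip (15 mm above the slab in the stand); z up along the probe. Steel stylus 7 mm in diameter, z 0 to 30 mm; black sensor bar with two white bands, 22 (x) by 56 (y) mm, z 30 to 44 mm, long along y, its underside resting on the stand; orange handle 18 (x) by 28 (y) mm, z 44 to 134 mm, black band near its top.
- stand: Dark wooden block, fixed, 60 (x) by 80 (y) by 45 mm high, with a 12 mm wide, 36 mm deep upright hole in the middle of its top for the stylus. Origin: centre of the underside. At the start the probe's x and y axes are the stand's. Stand and reader may swap places.
- reader: White plastic reader, fixed, 100 (x) by 85 (y) by 38 mm high, with a dark and green display on its +x half. Origin: centre of the underside. The zero button sits in an 18 mm wide round hole in the top, on the -x half, 24 mm from the centre; it has the probe's stylus as its only key: fingers do not fit.
- zero_top (a point): Centre of the top face of the red zero button, 17 mm in diameter, 5 mm below the reader's top face (so 33 mm above the slab) when not pressed; it moves down with the button.
- zero_button (a joint): Travel of the zero button: 0 up, 0.004 m fully down (a press counts from 0.003). Springs back; needs about 1.4 N to start and 4.2 N to reach the bottom stop, which is rigid.
- tray_mark (a point): The 16 mm red dot in the middle of the white stripe (16 by 100 mm) on the floor of the dark steel crumb tray, at floor height (17 mm above the slab). Axes: x into the oven, y along the stripe, z up. The tray is 300 mm wide along y, its walls rise 19 mm above its floor; the dot lies 45 mm behind the front edge. The tray slides if pushed (about 3 N).
- crumb_tray (a joint): How far the crumb tray is pulled out (m): 0 closed, 0.24 fully out; starts about half open. The dot lies this value less 45 mm in front of the oven's face.
- oven: Stainless pizza oven, fixed, 380 deep (x) by 400 wide (y) by 270 mm high, front (door, handle standing out about 30 mm at 218 mm height, knobs) towards its own -x, which looks roughly to world +y. Origin: centre of the underside.
- mug: Blue enamel mug, 78 mm in diameter, 82 mm high, handle on its +y side; a bystander. Origin: centre of the underside.
- jar: Small amber glass jar with black twist cap, 58 mm in diameter, 85 mm high; a bystander. Origin: centre of the underside.
- tin: Tin with red label, 72 mm in diameter, 105 mm high; a bystander. Origin: centre of the underside.
- scraper: Black plastic dough scraper lying flat, about 90 (x) by 120 (y) mm, 20 mm high at its grip; a bystander. Origin: on the underside, in the middle of the blade.
- ladle: Aluminium ladle lying down, bowl 74 mm wide and 30 mm high, handle reaching 205 mm towards its -x; a bystander. Origin: centre of the bowl's underside.
- mill: Wooden pepper mill, 54 mm in diameter, 140 mm high; a bystander. Origin: centre of the underside.

How it is judged (in metres and radians):
On the way, in this order (a step that is already met when the one before it is completed fails the run):
1. the probe is held in the fingers, lifted clear of its stand (contact force between the fingers and probe above 1 N and contact force between probe and stand below 0.1 N and height (world z) of probe above 0.048 m), for 0.1 s.
2. the zero button is pressed fully down with the held probe (value of joint zero_button above 0.003 m and contact force between probe and reader above 0.8 N and contact force between the fingers and probe above 1 N), for 0.05 s.
At the end, for the whole second after the job is handed in: Probe gripped, still (<15 mm/s), upright within 8 deg, tip 3-22 mm above the tray floor and within 12 mm sideways of the dot, bar along the stripe within 9.7 deg; touching neither oven, tray nor reader; button sprung back; tray within 8 mm, bystanders within 20 mm of their starts (contact force between the fingers and probe above 1 N and contact force between probe and oven below 0.1 N and contact force between probe and reader below 0.1 N and horizontal distance between probe and tray_mark below 0.012 m and z of probe in the frame of tray_mark between 0.003 and 0.022 m and angle between the y axis of probe and the y axis of tray_mark, either way round below 0.17 rad and angle between probe's own z axis and vertical below 0.14 rad and linear speed of probe below 0.015 m/s and value of joint zero_button below 0.001 m and distance of tray_mark from where it was at the start of the episode below 0.008 m and distance of each of mug, jar, tin, scraper, ladle, mill from where it was at the start of the episode below 0.02 m); the arm keeps its last pose, push and grip.
It fails at once if the probe touches the oven or its tray (contact force between probe and oven above 0.5 N).
It fails at once if the crumb tray is shifted by more than 8 mm (distance of tray_mark from where it was at the start of the episode above 0.008 m).
It fails at once if a bystander is shifted by more than 20 mm or tipped (distance of any of mug, jar, tin, scraper, ladle, mill from where it was at the start of the episode above 0.02 m or angle between any of mug, jar, tin, scraper, ladle, mill's own z axis and vertical above 0.4 rad).
It also fails if it takes over 45 s, if anything falls off the work surface, if the arm or the gripper's body presses on something with over 40 N, if the wrist force passes 120 N, or if a joint passes its speed limit or range.

## Working session

There is one attempt and no reset: what is moved stays moved. The work goes in short steps, Python scripts to look and compute and a tool call to move; the robot and the scene stay as the last step left them, time stands still between calls to the robot, and variables do not carry over. Pictures are saved under pics/ and viewed, at most 10 in all, crops included, and the job is handed in when it is done.

Besides the shell and the picture viewer there is one more tool, called after ">>>" as name(argument=value, ...) on one line, values as JSON. jog_arm: Moves the arm, as the interface text tells. Its arguments: {"type":"object","properties":{"deltas":{"type":"array"},"force":{"type":"number"}},"required":["deltas"]}

```bash
mkdir -p pics; cat > h.py <<'E'
import numpy as np, cv2
from plant import r
def ray(name,u,v,info=None):
    i=info or r.camera_info(name)
    a=np.array([(u-i["cx"])/i["fx"],(v-i["cy"])/i["fy"]]);s=a.copy()
    for _ in range(30): s=a/(1+i["k1"]*(s@s))
    V=np.array(i["view"]);d=V[:3,:3].T@np.array([s[0],-s[1],-1]);o=-V[:3,:3].T@V[:3,3]
    return o,d
def at(name,u,v,z,info=None):
    o,d=ray(name,u,v,info);return o+d*(z-o[2])/d[2]
def px(name,p,info=None):
    i=info or r.camera_info(name);V=np.array(i["view"]);c=V[:3,:3]@np.array(p)+V[:3,3]
    s=np.array([c[0],-c[1]])/-c[2];s=s*(1+i["k1"]*(s@s))
    return np.array([i["fx"]*s[0]+i["cx"],i["fy"]*s[1]+i["cy"]])
E
python3 - <<'E'
from h import *
for n in("scene","top"):
    cv2.imwrite(f"pics/{n}0.png",r.capture(n)); i=r.camera_info(n);print(n,i["fx"],i["k1"],ray(n,320,240))
print(r.get_state())
E
```

```text
scene 617.2398517180889 0.003381411350349574 (array([0.68743301, 1.06827621, 1.06536113]), array([-0.06422155, -0.75403175, -0.65383722]))
top 437.06441377352724 -0.06274170400242757 (array([ 0.52134029, -0.1163    ,  1.08355428]), array([ 0.0796743 , -0.01191838, -0.99680313]))
{'time_s': 0.1, 'joints': array([-4.73787702e+01,  2.05871288e+01,  6.38821354e-01, -1.89937570e-02,
       -7.01358209e+01, -1.65078705e+01]), 'qd': array([-0.06931805, -0.13550878,  0.08190007,  0.0889284 ,  0.0103872 ,
        0.01497099]), 'joint_torque': array([-1.94712506e-03, -5.84162593e+01,  2.93751472e+01,  7.01549113e+00,
        1.01362600e-02, -6.80524795e-05]), 'tcp_pos': array([ 0.29691121, -0.60572967,  0.24471315]), 'eef_rot': array([ 1.79914265e+02, -6.78688302e-03, -1.53893103e+02]), 'contact_force': array([ 0.22167079, -0.48976294, -0.16729849]), 'moment': array([-0.00332214,  0.01046037, -0.01449762]), 'gripper_force': 0.0, 'gripper_width': 0.0874290276721798}
```

View pics/top0.png

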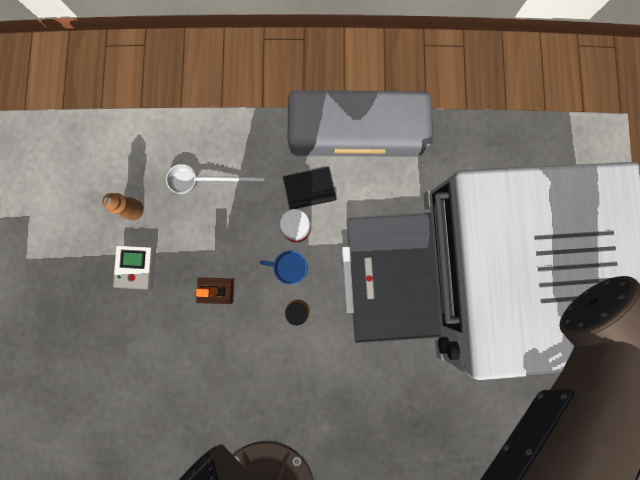

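View pics/scene0.png

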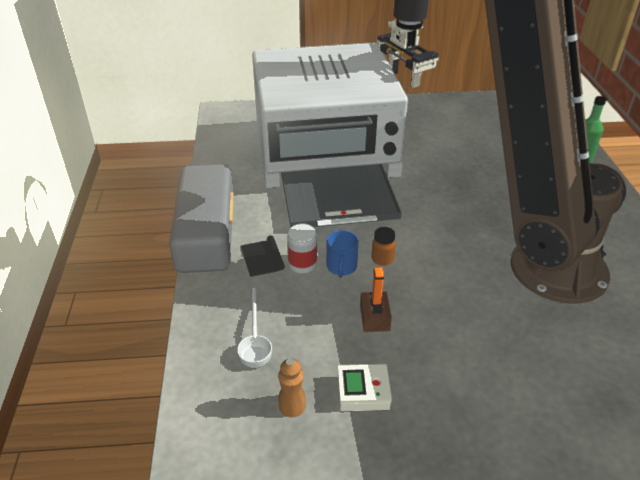

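Top view: image up is +x and image left is +y. The probe and stand are near (212,290), the reader near (132,267) with its button near (131,278). The dot is near (369,278). I'll enlarge these areas for precise readings.

```bash
python3 - <<'E'
from h import *
t=cv2.imread("pics/top0.png");s=cv2.imread("pics/scene0.png")
c=lambda im,x,y,w,h,k:cv2.resize(im[y:y+h,x:x+w],None,fx=k,fy=k,interpolation=cv2.INTER_CUBIC)
a=c(t,105,235,140,75,5); b=c(t,335,205,115,145,4)
cv2.imwrite("pics/c1.png",a); 
m=np.zeros((600,800,3),np.uint8); m[:580,:460]=b; cv2.imwrite("pics/c2.png",m[:580,:460])
d=c(s,330,255,80,165,3.6); e=c(s,270,150,140,80,3.5)
m=np.zeros((600,800,3),np.uint8); m[:d.shape[0],:d.shape[1]]=d; m[:e.shape[0],300:300+e.shape[1]]=e; cv2.imwrite("pics/c3.png",m)
E
```

```text
(no output)
```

View pics/c1.png

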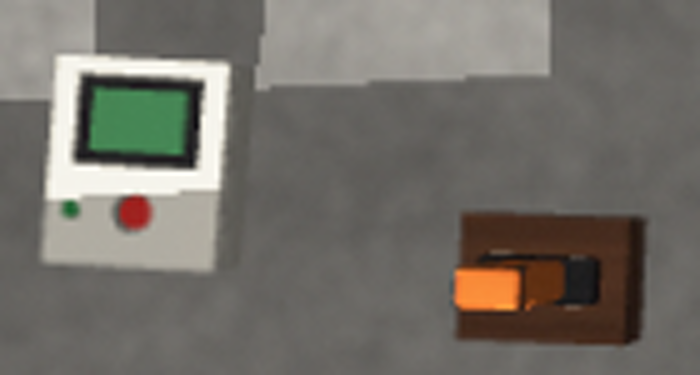

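View pics/c2.png

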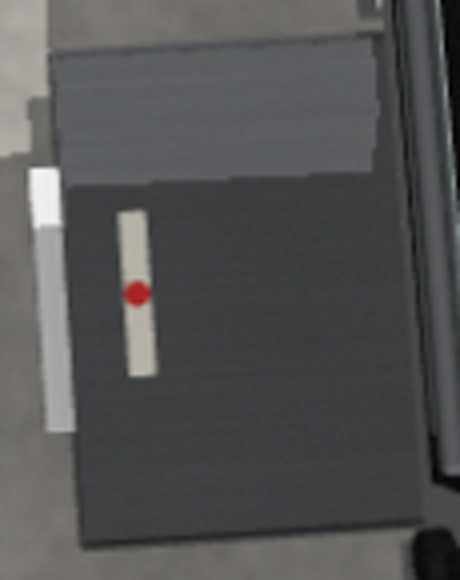

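View pics/c3.png

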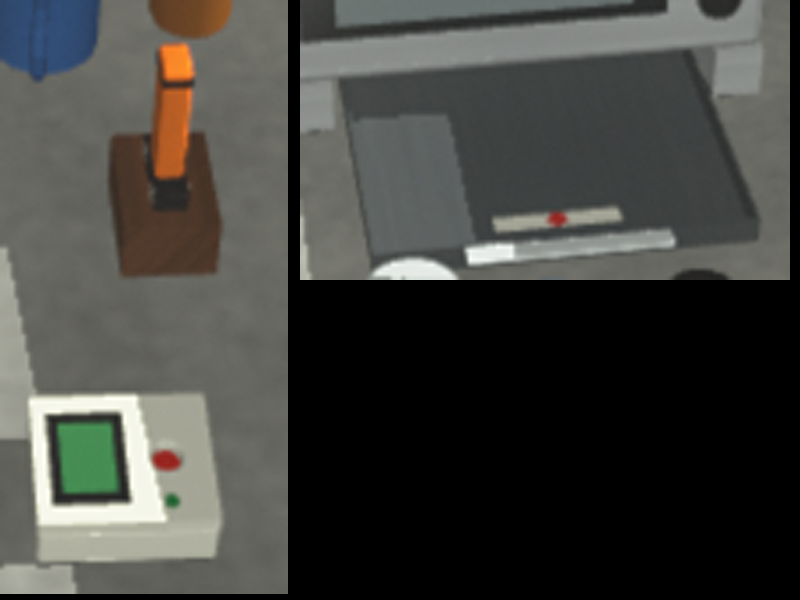

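Readings:
- **c1:** probe top face corners are (455,269), (521,268), (521,310) and (456,310). The button is at (133,212). The reader top corners are (56,55), (231,63), (216,270) and (41,264).
- **c2:** the dot is at (138,293), and the stripe corners are (118,211), (147,209), (157,375) and (128,377).
- **c3:** the button is at (167,460) and the dot at (558,219).

```bash
python3 - <<'E'
from h import *
T=lambda u,v,x,y,k:(x+(u+.5)/k-.5,y+(v+.5)/k-.5)
np.set_printoptions(precision=4,suppress=True)
def show(n,pts,o,z):
    P=np.array([at("top",*T(*p,*o),z) for p in pts]);m=P.mean(0)
    print(n,m); 
    if len(P)==4:
        for i,j in((0,1),(3,2),(0,3),(1,2)):
            d=P[j]-P[i];print("   len",np.linalg.norm(d),"ang",np.degrees(np.arctan2(d[1],d[0])))
    return m
c1=(105,235,5);c2=(335,205,4)
show("probe",[(455,269),(521,268),(521,310),(456,310)],c1,.149)
show("stand",[(462,213),(632,217),(626,343),(457,339)],c1,.045)
show("reader",[(56,55),(231,63),(216,270),(41,264)],c1,.038)
show("button",[(133,212)],c1,.033)
show("stripe",[(118,211),(147,209),(157,375),(128,377)],c2,.017)
show("dot",[(138,293)],c2,.017)
print("scene: button",at("scene",*T(167,460,330,255,3.6),.033),"dot",at("scene",*T(258,219,270,150,3.5),.017),"probe",at("scene",*T(176,62,330,255,3.6),.149))
# tray front floor edges, oven-side
for n,p,z in(("oven handle?",[(447,360)],.218),("trayfront",[(50,52),(84,547)],.036),("jar",[((297-335+.375)*4,(312-205+.375)*4)],.085),("mug",[((290-335)*4,(267-205)*4)],.082),("tin",[((295-335)*4,(225-205)*4)],.105)):
    print(n,[at("top",*T(*q,*c2),z) for q in p])
i=r.camera_info("wrist");print("wrist cam",ray("wrist",320,240),i["fx"])
E
```

```text
probe [0.4826 0.1232 0.149 ]
   len 0.028387832669886214 ang -88.68053413426374
   len 0.027923751893217018 ang -89.50605870393709
   len 0.017423530790621946 ang -177.2487779540067
   len 0.01782043404123319 ang -178.78223100498823
stand [0.4839 0.1233 0.045 ]
   len 0.08127043570313885 ang -90.93330145084403
   len 0.08048195546070533 ang -90.84736069506435
   len 0.059521061572989024 ang 179.03737162141172
   len 0.059405981322999644 ang 178.27673038392297
reader [0.5371 0.325  0.038 ]
   len 0.08679513390082688 ang -92.24049578466764
   len 0.08615826981737175 ang -91.30427181064293
   len 0.10102637120135147 ang 178.0562381496677
   len 0.09961731503858452 ang 177.6875205373607
button [0.5133 0.3275 0.033 ]
stripe [ 0.5148 -0.2487  0.017 ]
   len 0.017804884444765356 ang -85.84695701109942
   len 0.017683059108047586 ang -85.97397878165751
   len 0.10085992588359324 ang -176.758072402527
   len 0.10090113401832286 ang -176.8269117661415
dot [ 0.5146 -0.249   0.017 ]
scene: button [0.51  0.324 0.033] dot [ 0.511  -0.2517  0.017 ] probe [0.4812 0.1255 0.149 ]
oven handle? [array([ 0.4831, -0.3774,  0.218 ])]
trayfront [array([ 0.6596, -0.1942,  0.036 ]), array([ 0.3646, -0.2141,  0.036 ])]
jar [array([ 0.4374, -0.0768,  0.085 ])]
mug [array([ 0.54 , -0.059,  0.082])]
tin [array([ 0.634 , -0.0707,  0.105 ])]
wrist cam (array([ 0.2383, -0.6335,  0.3838]), array([ 0.2131,  0.0935, -0.9727])) 367.4372043002547
```

Measurements agree: probe at (0.483, 0.1235) with a yaw of about -1°, button at (0.512, 0.326) and dot at (0.513, -0.250). The stripe runs along 3.2° from world x. I'll raise the arm first, then swing over to the probe.

>>> jog_arm(deltas=[[[1, 0, 0, 4, 0], [1, 0, 0, 4, 0], [1, 0, 0, 3.5, 0], [1, 0.9, 3, 0, 0], [1, 1.3, 4.6, 0, 0], [1, 1.3, 4.6, 0, 0], [1, 1.3, 4.6, 0, 0], [1, 1.3, 4.6, 0, 0]]], force=20)

```text
time_s: 1.1
tcp_pos: [0.3581, -0.3905, 0.3602]
eef_rot: [180.0, -0.0, -153.9]
contact_force: [0.5, 0.2, 0.1]
gripper_width: 0.0879
gripper_force: 0.0
```

>>> jog_arm(deltas=[[[1, 1.3, 5, 0, -0.06], [1, 1.3, 5, 0, -0.06], [1, 1.3, 5, 0, -0.06], [1, 1.3, 5, 0, -0.06], [1, 1.3, 5, 0, -0.06], [1, 1.3, 5, 0, -0.06], [1, 1.3, 5, 0, -0.06], [1, 1.3, 5, 0, -0.053]]])

```text
time_s: 2.1
tcp_pos: [0.462, 0.0097, 0.3606]
eef_rot: [180.0, 0.0, 178.9]
contact_force: [1.2, -0.5, 0.9]
gripper_width: 0.0871
gripper_force: 0.0
```

>>> jog_arm(deltas=[[[1, 1, 5, -2, 0], [1, 1.1, 4.4, -2, 0], [1, 0, 2, -2, 0], [1, 0, 0, -2, 0], [1, 0, 0, 0, 0], [1, 0, 0, 0, 0]]])

```text
time_s: 2.85
tcp_pos: [0.4834, 0.1218, 0.2814]
eef_rot: [180.0, 0.0, 179.0]
contact_force: [-0.1, 0.8, -0.1]
gripper_width: 0.0877
gripper_force: 0.0
```

```bash
python3 - <<'E'
from h import *
import pickle
s=r.get_state();i=r.camera_info("wrist");im=r.capture("wrist");cv2.imwrite("pics/w1.png",im);pickle.dump(i,open("w1.pkl","wb"))
print(s["tcp_pos"],s["eef_rot"],s["joints"],[px("wrist",p,i) for p in((.483,.1235,.149),(.512,.326,.033))])
E
```

```text
[0.4834054  0.12177306 0.28135137] [1.79994505e+02 4.42254467e-02 1.79006775e+02] [ 3.67849060e+01  2.33756862e+00 -1.77970034e+01  2.42359149e-02
 -6.98271078e+01 -1.27786479e+02] [array([324.48296866, 240.1753887 ]), array([512.76806796, 237.99734461])]
```

View pics/w1.png

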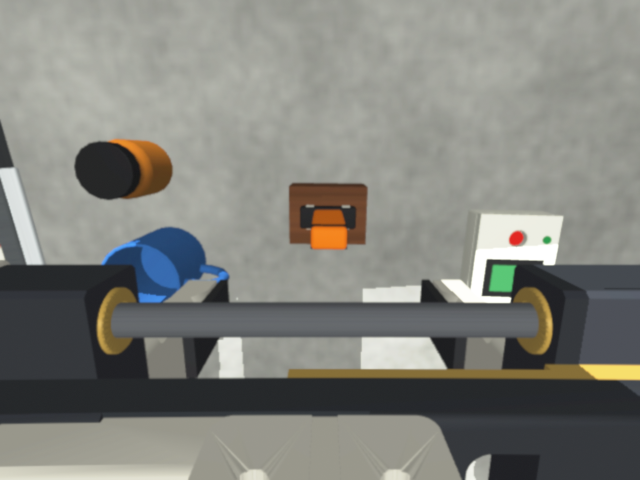

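Wrist view: the probe top is centred near (329,237), where I predicted (324,240). The button is at (516,238), predicted (513,238). That leaves about +2 mm in y, which the closing fingers will centre. Descending to grasp.

>>> jog_arm(deltas=[[[1, -0.1, 0.3, -3, 0], [1, 0, 0, -4, 0], [1, 0, 0, -4, 0], [1, 0, 0, -3, 0], [1, 0, 0, -1.4, 0], [1, 0, 0, 0, 0], [-0.2, 0, 0, 0, 0], [-1, 0, 0, 0, 0]]], force=30)

```text
time_s: 3.9
tcp_pos: [0.4827, 0.1253, 0.1277]
eef_rot: [179.9, 0.1, 179.0]
contact_force: [0.4, -0.8, 0.2]
gripper_width: 0.0729
gripper_force: 0.0
```

>>> jog_arm(deltas=[[[-1, 0, 0, 0, 0], [-1, 0, 0, 0, 0], [-1, 0, 0, 0, 0]]])

```text
time_s: 4.28
tcp_pos: [0.4821, 0.1249, 0.1267]
eef_rot: [180.0, 0.0, 179.0]
contact_force: [0.8, 0.4, 0.4]
gripper_width: 0.0431
gripper_force: 0.0
```

>>> jog_arm(deltas=[[[-1, 0, 0, 0, 0], [-1, 0, 0, 0, 0], [-1, 0, 0, 0, 0], [-1, 0, 0, 0, 0], [-1, 0, 0, 0, 0]]])

```text
time_s: 4.9
tcp_pos: [0.4821, 0.1249, 0.1265]
eef_rot: [180.0, -0.0, 179.0]
contact_force: [-0.6, -0.5, -0.0]
gripper_width: 0.0284
gripper_force: 30.0
```

>>> jog_arm(deltas=[[[-1, 0, 0, 2, 0], [-1, 0, 0, 3, 0], [-1, 0, 0, 4, 0], [-1, 0, 3, 0, 0], [-1, 0.5, 4, 0, 0], [-1, 1, 4, 0, 0], [-1, 1, 4, 0, 0], [-1, 0.5, 3.2, 0, 0]]])

```text
time_s: 5.9
tcp_pos: [0.5122, 0.3084, 0.2161]
eef_rot: [-180.0, -0.0, 179.0]
contact_force: [0.1, -0.9, -0.8]
gripper_width: 0.0279
gripper_force: 30.0
```

>>> jog_arm(deltas=[[[-1, 0, 2, 0, 0], [-1, 0, 0, -2, 0], [-1, 0, 0, -2, 0], [-1, 0, 0, -1.3, 0], [-1, 0, 0, 0, 0], [-1, 0, 0, 0, 0]]])

```text
time_s: 6.65
tcp_pos: [0.5125, 0.3271, 0.1644]
eef_rot: [180.0, 0.0, 179.0]
contact_force: [-0.8, 0.1, -0.9]
gripper_width: 0.0278
gripper_force: 30.0
```

```bash
python3 - <<'E'
from h import *
s=r.get_state();print(s["tcp_pos"],s["gripper_width"])
a=r.capture("scene");b=r.capture("top")
t=s["tcp_pos"]-[0,0,.1115]
print("pred tip",t,px("scene",t),px("top",t),"btn",px("scene",(.512,.326,.033)),px("top",(.512,.326,.033)))
c=lambda im,x,y,w,h,k:cv2.resize(im[y:y+h,x:x+w],None,fx=k,fy=k,interpolation=cv2.INTER_CUBIC)
cv2.imwrite("pics/p1.png",np.hstack([c(a,335,310,65,100,6)[:600],c(b,100,225,65,100,6)]))
E
```

```text
[0.51247884 0.32708018 0.16436421] 0.027818588232712903
pred tip [0.51247884 0.32708018 0.05286421] [375.62090523 377.70401207] [127.91362199 277.39543295] btn [375.17989103 383.29765946] [131.79792065 277.56039868]
```

View pics/p1.png

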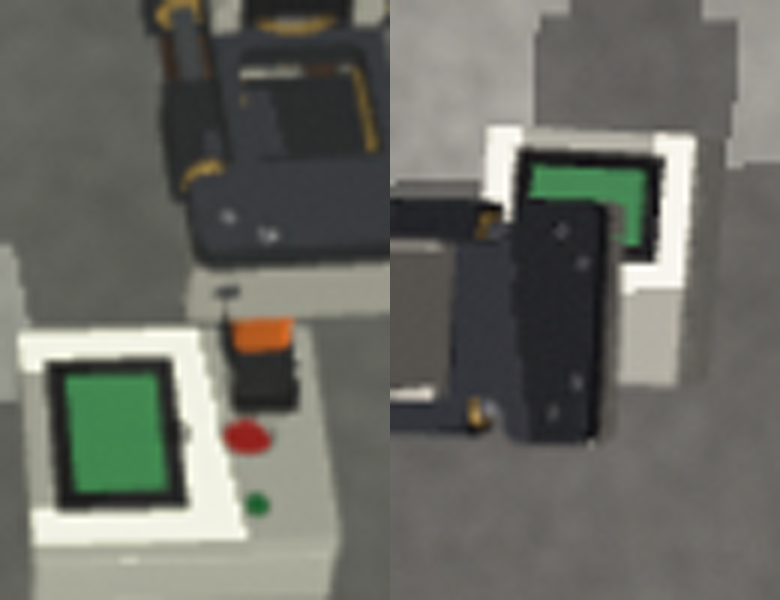

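The scene crop shows the bar's end face just above the button. The face's lower edge runs from (232,405) to (298,408), and the button is at (247,437).

```bash
python3 - <<'E'
from h import *
T=lambda u,v,x,y,k:(x+(u+.5)/k-.5,y+(v+.5)/k-.5)
t=np.array([.5125,.3271,.0529])
print("seen",T(232,405,335,310,6),T(298,408,335,310,6),"pred",px("scene",t+[.011,.028,.03]),px("scene",t+[-.011,.028,.03]))
e=(np.array(T(232,405,335,310,6))+T(298,408,335,310,6))/2
print("bar end centre at y known",at("scene",*e,.0829),"btn",at("scene",*T(247,437,335,310,6),.033),)
o,d=ray("scene",*e);print("at y=.355",o+d*(.355-o[1])/d[1])
E
```

```text
seen (373.25, 377.0833333333333) (384.25, 377.5833333333333) pred [373.08875522 380.47820353] [384.42929568 379.73727936]
bar end centre at y known [0.51151568 0.34868006 0.0829    ] btn [0.51053334 0.32397365 0.033     ]
at y=.355 [0.5130607  0.355      0.09152859]
```

>>> jog_arm(deltas=[[[-1, -0.05, 0.1, -0.8, 0], [-1, 0, 0, -0.6, 0], [-1, 0, 0, -0.3, 0], [-1, 0, 0, -0.1, 0], [-1, 0, 0, 0, 0], [-1, 0, 0, 0, 0]]])

```text
time_s: 7.5
tcp_pos: [0.5117, 0.328, 0.1457]
eef_rot: [180.0, 0.0, 179.0]
contact_force: [-0.9, 0.9, -0.3]
gripper_width: 0.0279
gripper_force: 30.0
```

Tip is in the hole (about 34 mm) with no rim contact. Pressing now.

>>> jog_arm(deltas=[[[-1, 0, 0, -0.1, 0], [-1, 0, 0, -0.1, 0], [-1, 0, 0, -0.1, 0], [-1, 0, 0, -0.1, 0], [-1, 0, 0, -0.1, 0], [-1, 0, 0, 0, 0], [-1, 0, 0, 0, 0]]])

```text
time_s: 8.38
tcp_pos: [0.5117, 0.328, 0.1407]
eef_rot: [180.0, 0.0, 179.0]
contact_force: [-0.3, 0.5, 3.5]
gripper_width: 0.028
gripper_force: 30.0
```

>>> jog_arm(deltas=[[[-1, 0, 0, -0.05, 0], [-1, 0, 0, -0.05, 0], [-1, 0, 0, 0, 0], [-1, 0, 0, 0, 0]]])

```text
time_s: 8.88
tcp_pos: [0.5118, 0.328, 0.1403]
eef_rot: [180.0, 0.0, 179.0]
contact_force: [-1.9, -0.5, 7.8]
gripper_width: 0.0278
gripper_force: 30.0
```

7.8 N is past the spring's 4.2 N, so the button is on its stop. Lifting and carrying over the bystanders while turning.

>>> jog_arm(deltas=[[[-1, 0, 0, 1, 0], [-1, 0, 0, 2.5, 0], [-1, 0, 0, 4, 0], [-1, 0, 0, 5, 0], [-1, 0, 0, 3.6, 0], [-1, 0, -1.5, 0, 0.06], [-1, 0, -3, 0, 0.1], [-1, 0, -3.5, 0, 0.1]]])

```text
time_s: 9.88
tcp_pos: [0.5111, 0.2472, 0.3002]
eef_rot: [-180.0, -0.1, -165.9]
contact_force: [0.3, 0.3, -1.3]
gripper_width: 0.0275
gripper_force: 30.0
```

>>> jog_arm(deltas=[[[-1, 0, -3.8, 0, 0.11], [-1, 0, -3.8, 0, 0.11], [-1, 0, -3.8, 0, 0.11], [-1, 0, -3.8, 0, 0.11], [-1, 0, -3.8, 0, 0.11], [-1, 0, -3.8, 0, 0.11], [-1, 0, -3.8, 0, 0.11], [-1, 0, -3.8, 0, 0.11]]])

```text
time_s: 10.88
tcp_pos: [0.511, -0.0573, 0.3005]
eef_rot: [180.0, -0.0, -115.5]
contact_force: [0.1, 1.0, -1.8]
gripper_width: 0.0277
gripper_force: 30.0
```

>>> jog_arm(deltas=[[[-1, 0.02, -3.8, 0, 0.11], [-1, 0.1, -3.8, 0, 0.11], [-1, 0, -3.8, 0, 0.11], [-1, 0, -3.8, 0, 0.11], [-1, 0, -2.6, 0, 0.064], [-1, 0, -1.6, 0, 0], [-1, 0, 0, 0, 0], [-1, 0, 0, 0, 0]]])

```text
time_s: 11.88
tcp_pos: [0.5127, -0.2495, 0.3005]
eef_rot: [180.0, 0.0, -86.8]
contact_force: [0.4, 0.6, -1.0]
gripper_width: 0.0273
gripper_force: 30.0
```

```bash
python3 - <<'E'
from h import *
print([at("top",438,278,z) for z in(.05,.218,.27)])
E
```

```text
[array([ 0.51486733, -0.40869028,  0.05      ]), array([ 0.51591948, -0.36116344,  0.218     ]), array([ 0.51624515, -0.34645276,  0.27      ])]
```

>>> jog_arm(deltas=[[[-1, 0, 0, -3, 0], [-1, 0, 0, -4, 0], [-1, 0, 0, -3, 0], [-1, 0, 0, -2, 0], [-1, 0, 0, -1, 0], [-1, 0, 0, 0, 0], [-1, 0, 0, 0, 0]]])

```text
time_s: 12.75
tcp_pos: [0.5135, -0.25, 0.1716]
eef_rot: [-179.9, -0.0, -86.8]
contact_force: [0.3, -0.1, -1.1]
gripper_width: 0.0274
gripper_force: 30.0
```

```bash
python3 - <<'E'
from h import *
s=r.get_state();print(s["tcp_pos"],s["eef_rot"],s["gripper_width"])
t=s["tcp_pos"]-[0,0,.1113]
a=r.capture("scene");cv2.imwrite("pics/s2.png",a)
R=lambda d:(d[0],d[1])
y=np.radians(3.2);ey=np.array([np.cos(y),np.sin(y),0]);ex=np.array([np.sin(y),-np.cos(y),0])
print("dot",px("scene",(.513,-.25,.017)),"bar front edge pred",[px("scene",t+ .028*q*ey-.011*ex+[0,0,.03]) for q in(1,-1)],"tip",px("scene",t))
x0,y0=290,140
cv2.imwrite("pics/q1.png",cv2.resize(a[y0:y0+100,x0:x0+130],None,fx=6,fy=6,interpolation=cv2.INTER_CUBIC))
E
```

```text
[ 0.51346646 -0.25001254  0.17162772] [-1.79910855e+02 -2.90201438e-02 -8.67702651e+01] 0.027420451311621574
dot [342.69253966 212.62811016] bar front edge pred [array([333.47658061, 194.30196948]), array([354.34075879, 192.57700257])] tip [342.93702039 199.99843059]
```

View pics/q1.png

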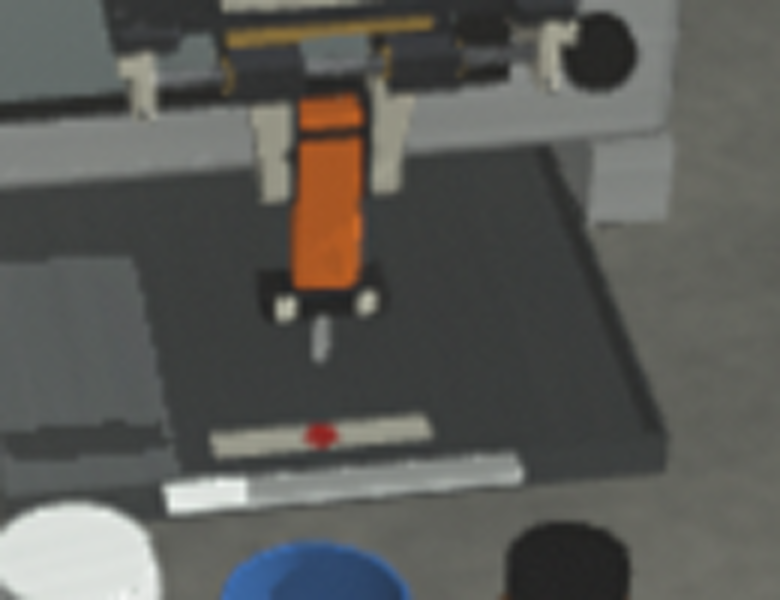

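Scene crop: the tip is at (320,360) and the dot at (321,436), both within 0.5 px of prediction. The bar and stripe are parallel. Lowering to about 11 mm above the floor.

>>> jog_arm(deltas=[[[-1, 0, 0, -1, 0], [-1, 0, 0, -1, 0], [-1, 0, 0, -0.8, 0], [-1, 0, 0, -0.4, 0], [-1, 0, 0, 0, 0], [-1, 0, 0, 0, 0], [-1, 0, 0, 0, 0], [-1, 0, 0, 0, 0]]])

```text
time_s: 13.8
tcp_pos: [0.5129, -0.2501, 0.1388]
eef_rot: [-180.0, -0.0, -86.8]
contact_force: [0.3, -0.4, -1.0]
gripper_width: 0.0281
gripper_force: 30.0
```

```bash
python3 - <<'E'
from h import *
s=r.get_state();print(s["tcp_pos"],s["eef_rot"],s["gripper_width"],s["contact_force"],s["qd"])
t=s["tcp_pos"]-[0,0,.1113]
a=r.capture("scene");b=r.capture("top")
print("tip",t,px("scene",t),px("scene",(.513,-.25,.017)))
c=lambda im,x,y,w,h,k:cv2.resize(im[y:y+h,x:x+w],None,fx=k,fy=k,interpolation=cv2.INTER_CUBIC)
cv2.imwrite("pics/q2.png",np.hstack([c(a,305,160,75,75,5),cv2.resize(c(b,250,190,200,175,2),(428,375))]))
E
```

```text
[ 0.51290009 -0.25011063  0.13880666] [-1.79975704e+02 -6.06727627e-03 -8.67901547e+01] 0.028050589670771793 [ 0.25112942 -0.43255517 -0.99477241] [0.03770923 0.10699369 0.05501247 0.01267424 0.11200015 0.02001168]
tip [ 0.51290009 -0.25011063  0.02750666] [342.82436108 209.57603733] [342.69253966 212.62811016]
```

View pics/q2.png

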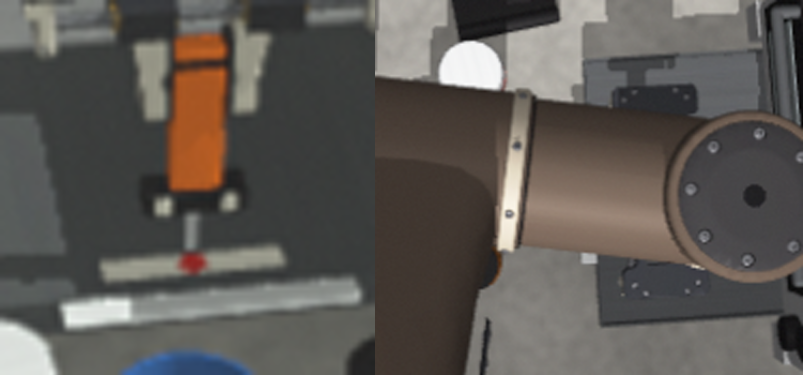

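The crop shows the stylus tip at (192,248), just above the dot at (192,263), which matches the predicted 10 mm gap. The bar is parallel to the stripe and the arm is still. Handing in.

```bash
python3 -c "
from plant import r
print(r.close_job())"
```

```text
the job is handed in; nothing more can be done
None
```

I pressed the zero button to its stop with the probe (7.8 N) and handed the job in with the probe held still and upright, its tip about 10 mm above the red dot and its bar parallel to the stripe; no verdict was returned.

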